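Put the tall objectives away in the divided tray

TASK

Put the two tall microscope objectives away in the blue divided tray: stand each one upright, nose up, on the floor of an empty cell of its own (either one in either empty cell). Set them down gently, without dropping them or knocking them over.

Things in the scene. Friction and masses are not known exactly. Their poses are not given: they have to be found in the camera images.
- tall_a_mid (a point): centre (half-way up) of one tall objective: loose aluminium barrel, diameter 36 mm, height 96 mm, about 0.25 kg, black ring 62-72 mm up, straight to 78 mm, then a cone to a 22 mm nose. It stands nose up on the table, its base 48 mm below this point; z along the barrel, up. Grip it from above at this point or up to 15 mm higher
- tall_b_mid (a point): centre (half-way up) of the other, equal tall objective, standing likewise with its base 48 mm below. Bystanders that are not to be packed: a plain steel cylinder 70 mm high and a short objective 26 mm high. Neighbours stand at least 85 mm apart along x and 130 mm along y, centre to centre
- seat1_top (a point): centre of one empty cell, on top of the black rubber disc (diameter 56 mm) on its floor, 6 mm above the table; x, y along the walls, z up. The blue tray is fixed, 164 x 164 mm: 2 x 2 cells of 76 x 76 mm, 80 mm between centres, 4 mm walls whose top is 24 mm above this point. The other two cells hold short objectives, level with the walls' top
- seat2_top (a point): centre of the other empty cell of the same tray, likewise on top of its rubber disc; it may be next to the first (80 mm away) or diagonally opposite (113 mm)
There are look-alikes about, which are no part of the job. What is shaped like the part that bears tall_b_mid but pink is not meant.

How it is judged:
By the outcome, as a careful person would: the job done as asked, in the order asked, and still so for the second after the job is handed in, with the robot touching nothing.
It also fails if it takes over 64 s, if anything falls off the work surface, if the arm or the gripper's body presses on something with over 40 N, if the wrist force passes 120 N, or if a joint passes its speed limit or range.

ROBOT

A 6-joint arm with a two-finger parallel gripper is mounted at the origin on the work surface. World frame = base frame: x ahead of the robot, y to its left, z up, the work surface at z = 0. Lengths are in mm, angles in degrees, forces in N, time in s.
With the tool pointing down it reaches from about 350 to 850 mm from the base axis. Payload 8.1 kg.
Tool frame: the origin (TCP) lies at the very end of the fingers, on their centre line; the grasp point (between the pads) lies 19 mm behind it; z points along the fingers, y is the direction in which the jaws open and shut (so a half turn about z gives the same grasp; the last joint's range is limited). The gripper opens to 85 mm and grips with 20 to 120 N. Pads are 22 mm wide; open, the fingers measure 114 mm over their backs; the gripper's body (76 mm by 85 mm) begins 54 mm behind the grasp point. The pads swing forward as they close: fully open they stand 13 mm farther back than shut.
Start: joints at [65.237, 7.471, 85.268, -0, 87.261, -4.893], TCP at [203.913, 564.291, 231.292] pointing down, gripper open.
Joint ranges: [-169.43, 169.43], [-51.17, 129.36], [1.28, 143.12], [-76.62, 256.62], [0, 156.53], [-152.29, 152.29]. Speed limits (degrees/s): [136.94, 136.94, 159.86, 180, 180, 180].

INTERFACE

Orientations are given as [roll, pitch, yaw] about the fixed x, y, z axes, in that order (R = Rz(yaw) Ry(pitch) Rx(roll)).
In Python, from bench import r, eyes gives the robot as it stands. The module is installed in compiled form; this text tells all that it offers.
- The arm moves only by the tool play_rows, never from a script. Its argument "deltas" is a list of rows, each a list of 3 entries, a list of its own where there are three numbers: the shift along the tool's x, y, z in m, then the turn, a rotation vector about the tool's x, y, z in rad, then the closure, from 0 (fully open) to 1 (shut). A call has 1 to 8 rows; each row shifts and turns the pose as measured when the row begins, along the tool's axes as they then stand; what a row does not reach is not made up. A row lasts 1/8 s, in which the tool goes at most 62.5 mm and 10.7 degrees, less where a joint would pass 70% of its speed; a pose out of reach is approached as far as the arm can. A call with a gripper value outside its range is refused whole. The fingers move at their own pace and stop on an object; "force" is the grip in N (left out, the last holds). Time passes only in rows, so rows that do not move let the fingers close. It gives the time, the measured TCP pose, the force and the opening at its end, in the units of the state.
- r.sense(): the state, without advancing time (a new reading comes with each control period).
- eyes.snapshot(name): name is "scene" or "top" or "wrist"; returns the picture (420x560x3 uint8, red, green, blue); there is no depth.
- eyes.get_calibration(name): a dict with "mtx" (3x3 intrinsics, pixels), "D" ([k1, k2, p1, p2, k3] as OpenCV has them; the pictures are not rectified), "R" (3x3) and "t" (3): a world point X has camera coordinates R X + t; the wrist camera has in their place "T_tool_cam" (4x4, takes a point from camera to tool coordinates, whose origin is the TCP and whose axes are the flange's). Camera axes: x right, y down, z forward; pixel columns grow to the right and rows downward; lengths in mm; the calibration is good to about 2 mm. A picture is of the moment at which its call begins: read the wrist's pose just before it. get_calibration takes no time and is no camera call.
- r.hand_in(): hands the job in, once; it reports no verdict.
The state is a dict: "time": time; "joint_pos": joint angles; "qd": joint speeds; "joint_efforts": joint torques, N m; "tool_pos": TCP position; "tcp_rot": TCP orientation; "ft_force": force on the tool from outside, world axes, zero at the start; "wrist_torque": the same for the moment, N m; "finger_gap": finger opening in mm.
Only numpy, scipy, OpenCV 4.12 (cv2) and the standard library are available. Lean on these libraries where they do the work, as an engineer would, in place of code of your own. Each camera call takes 0.05 s, during which the arm holds its last target. There are 200 camera calls.

## Working session

There is one attempt and no reset: what is moved stays moved. The work goes in short steps, Python scripts to look and compute and a tool call to move; the robot and the scene stay as the last step left them, time stands still between calls to the robot, and variables do not carry over. Pictures are saved under pics/ and viewed, about 8 in all and at most 12, crops included, and the job is handed in when it is done.

Besides the shell and the picture viewer there is one more tool, called after ">>>" by a JSON object that holds its "fn" and its "kwargs". play_rows: Moves the arm, as the interface text tells. Its arguments: {"type":"object","properties":{"deltas":{"type":"array"},"force":{"type":"number"}},"required":["deltas"]}

```bash
mkdir -p pics; python3 - <<'E'
from bench import r, eyes
import cv2, numpy as np
s=r.sense(); print({k:np.round(v,2) for k,v in s.items()})
for n in("scene","top"):
    im=eyes.snapshot(n); cv2.imwrite(f"pics/{n}0.png",im[:,:,::-1]); c=eyes.get_calibration(n); print(n,{k:np.round(v,3).tolist() for k,v in c.items()})
print(eyes.get_calibration("wrist"))
E
```

```text
{'time': np.float64(0.0), 'joint_pos': array([65.24,  7.51, 85.33, -0.  , 87.26, -4.89]), 'qd': array([ 0.12,  0.04, -0.07, -0.05, -0.03, -0.08]), 'joint_efforts': array([-0.000e+00, -5.694e+01, -5.005e+01, -0.000e+00,  1.000e-02,
        0.000e+00]), 'tool_pos': array([203.67, 563.78, 230.26]), 'tcp_rot': array([-1.7989e+02, -1.0000e-02,  1.6013e+02]), 'ft_force': array([-0.79, -0.54, -0.02]), 'wrist_torque': array([ 0.02, -0.04, -0.01]), 'finger_gap': np.float64(85.33)}
scene {'mtx': [[537.132, 0.0, 275.985], [0.0, 537.132, 210.172], [0.0, 0.0, 1.0]], 'D': [0.056, 0.0, 0.0, 0.0, 0.0], 'R': [[0.043, 0.999, 0.001], [0.821, -0.035, -0.57], [-0.57, 0.025, -0.821]], 't': [-35.453, -401.524, 1441.781]}
top {'mtx': [[387.624, 0.0, 273.472], [0.0, 387.624, 209.483], [0.0, 0.0, 1.0]], 'D': [-0.044, 0.0, 0.0, 0.0, 0.0], 'R': [[-0.028, -1.0, -0.014], [-0.995, 0.029, -0.097], [0.097, 0.011, -0.995]], 't': [14.175, 561.779, 764.757]}
{'mtx': array([[324.4384934 ,   0.        , 281.61247173],
       [  0.        , 324.4384934 , 208.61619945],
       [  0.        ,   0.        ,   1.        ]]), 'D': array([-0.03556441,  0.        ,  0.        ,  0.        ,  0.        ]), 'T_tool_cam': array([[-7.32968392e-04, -9.45449377e-01, -3.25768227e-01,
         8.41739853e+01],
       [ 9.99999728e-01, -6.65490472e-04, -3.18572016e-04,
        -1.27782953e+00],
       [ 8.43980627e-05, -3.25768372e-01,  9.45449608e-01,
        -1.42760582e+02],
       [ 0.00000000e+00,  0.00000000e+00,  0.00000000e+00,
         1.00000000e+00]])}
```

View pics/scene0.png

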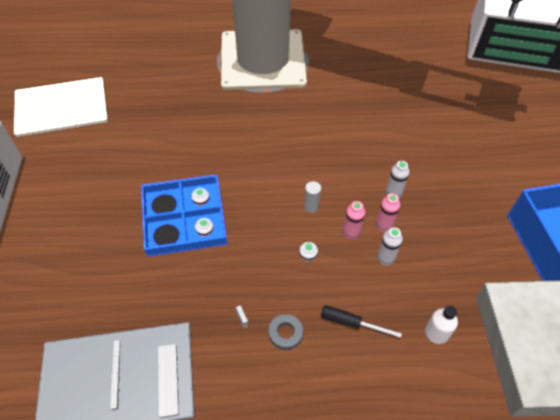

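View pics/top0.png

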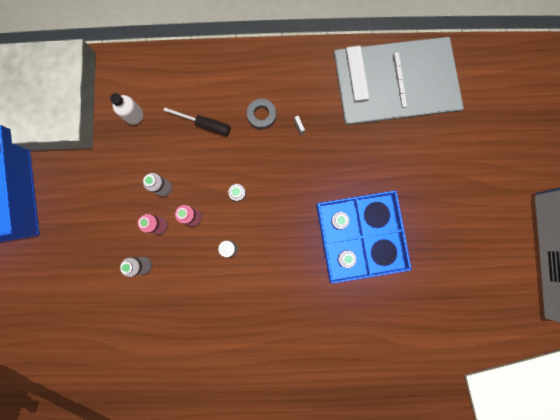

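Candidates in the scene view: silver tall ones with green noses at about (402,166) and (394,232). The same-shape pink ones at (357,206) and (393,198) are not wanted. The steel cylinder is at (313,190), the short objective at (309,250) and the bottle at (442,325). I choose the two silver ones. The empty cells are the black discs at (164,204) and (166,235). Next I'll measure them in both views and make a close crop.

```bash
cat > h.py <<'E'
import cv2, numpy as np
from bench import r, eyes
from scipy.spatial.transform import Rotation as Ro
def ray(c,uv,R=None,t=None):
    p=cv2.undistortPoints(np.array([[uv]],float),c["mtx"],c["D"])[0,0]
    R=np.array(c["R"]) if R is None else R; t=np.array(c["t"]) if t is None else t
    return -R.T@t.ravel(), R.T@np.array([p[0],p[1],1])
def onz(o,d,z): return o+d*(z-o[2])/d[2]
def wristcal(s):
    c=eyes.get_calibration("wrist"); T=np.eye(4); T[:3,:3]=Ro.from_euler("xyz",s["tcp_rot"],degrees=True).as_matrix(); T[:3,3]=s["tool_pos"]
    M=np.linalg.inv(T@c["T_tool_cam"]); c["R"]=M[:3,:3]; c["t"]=M[:3,3]; return c
def blobs(m,amin=8):
    n,l,st,ce=cv2.connectedComponentsWithStats(m.astype(np.uint8)); return [(ce[i],st[i,4],st[i,2:4]) for i in range(1,n) if st[i,4]>=amin]
def masks(im):
    h=cv2.cvtColor(im,cv2.COLOR_RGB2HSV); H,S,V=h[...,0],h[...,1],h[...,2]
    return dict(green=(H>45)&(H<85)&(S>60)&(V>60), dark=(V<45), blue=(H>105)&(H<125)&(S>150)&(V>70))
E
python3 - <<'E'
from h import *
for n in("scene","top"):
    im=cv2.imread(f"pics/{n}0.png")[:,:,::-1].copy(); c=eyes.get_calibration(n); m=masks(im)
    for uv,a,wh in blobs(m["green"]): print(n,"green",uv.round(1),a,[onz(*ray(c,uv),z)[:2].round(1).tolist() for z in (96,26)])
    for uv,a,wh in blobs(m["dark"],150):
        if 0.5<wh[0]/wh[1]<2: print(n,"dark",uv.round(1),a,wh,onz(*ray(c,uv),6)[:2].round(1))
    # tray outline
    b=[k for k in [cv2.findContours(m["blue"].astype(np.uint8),0,2)[0]]][0]
    for k in b:
        if cv2.contourArea(k)>2000:
            print(n,"blue",[onz(*ray(c,p),30)[:2].round(0).tolist() for p in cv2.boxPoints(cv2.minAreaRect(k))])
a=cv2.imread("pics/scene0.png")[150:275,290:420]; b=cv2.imread("pics/top0.png")[160:290,110:240]
cv2.imwrite("pics/crop.png",np.hstack([cv2.resize(a,(390,400)),cv2.resize(b,(400,400))]))
E
```

```text
scene green [527.   31.4] 571 [[44.2, 655.9], [-46.1, 710.6]]
scene green [521.7  43.8] 538 [[89.6, 629.5], [3.1, 682.0]]
scene green [516.4  55.5] 511 [[131.1, 604.9], [47.9, 655.4]]
scene green [402.  164.3] 24 [[452.3, 276.2], [395.2, 299.9]]
scene green [199.1 191.7] 30 [[505.1, -139.6], [452.4, -149.8]]
scene green [392.1 197.6] 17 [[535.9, 242.0], [485.7, 262.9]]
scene green [356.9 205.4] 17 [[551.8, 170.2], [502.9, 185.3]]
scene green [203.1 222.4] 35 [[579.1, -129.2], [532.4, -138.5]]
scene green [394.4 232. ] 29 [[616.1, 232.9], [572.4, 253.1]]
scene green [308.4 246.6] 35 [[641.3, 68.2], [599.7, 74.9]]
scene dark [518.1  43. ] 1382 [86 51] [-25.6 688.6]
scene blue [[466.0, 514.0], [471.0, 620.0], [692.0, 544.0], [689.0, 449.0]]
scene blue [[435.0, -287.0], [410.0, -112.0], [590.0, -88.0], [609.0, -249.0]]
top green [148.6 180. ] 41 [[618.3, 232.8], [631.2, 256.4]]
top green [235.6 191.2] 41 [[591.9, 67.7], [602.2, 75.3]]
top green [181.6 212.8] 37 [[553.9, 169.9], [560.6, 187.4]]
top green [341.  219.8] 39 [[532.3, -127.4], [536.9, -138.8]]
top green [143.4 222. ] 39 [[538.7, 242.3], [544.0, 266.8]]
top green [347.9 258.8] 42 [[460.0, -137.1], [457.6, -149.4]]
top green [125.4 267.2] 48 [[455.2, 276.1], [452.3, 303.9]]
top blue [[572.0, -89.0], [595.0, -256.0], [432.0, -274.0], [411.0, -109.0]]
top blue [[512.0, 571.0], [760.0, 583.0], [756.0, 497.0], [510.0, 488.0]]
```

View pics/crop.png

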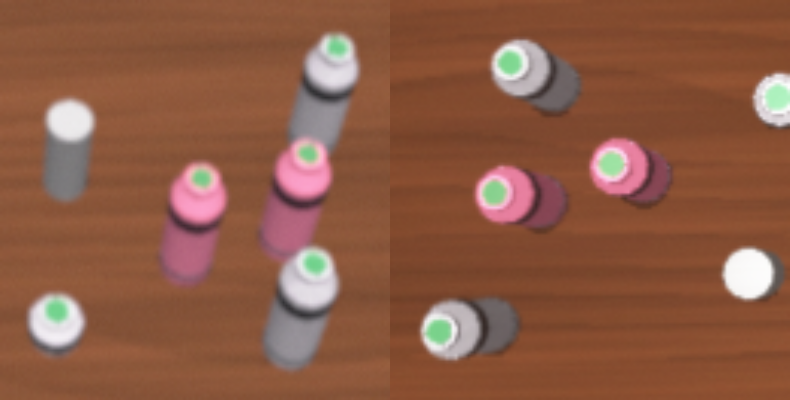

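The crop confirms two silver objectives with black rings and green noses, left panel about (335,50) and (312,265), plus two pink ones. Targets are A ≈ (454,276) and B ≈ (617,233). Next, the disc positions.

```bash
python3 - <<'E'
from h import *
for n,roi in(("scene",(140,175,230,255)),("top",(315,190,412,285))):
    im=cv2.imread(f"pics/{n}0.png")[:,:,::-1].copy(); c=eyes.get_calibration(n)
    m=np.zeros(im.shape[:2],bool); x0,y0,x1,y1=roi; m[y0:y1,x0:x1]=(im.max(2)<60)[y0:y1,x0:x1]
    for uv,a,wh in blobs(m,100): print(n,uv.round(1),a,wh,onz(*ray(c,uv),6)[:2].round(1))
    g=masks(im)["green"]; g[:y0]=0;g[y1:]=0;g[:,:x0]=0;g[:,x1:]=0
    for uv,a,wh in blobs(g): print(n,"green",onz(*ray(c,uv),30)[:2].round(1))
E
```

```text
scene [163.5 203.5] 245 [22 16] [ 466.3 -228.2]
scene [165.7 234.2] 284 [23 17] [ 545.1 -217.7]
scene green [ 455.4 -149.2]
scene green [ 535.1 -138. ]
top green [ 536.6 -138.2]
top green [ 457.7 -148.7]
```

>>> {"fn": "play_rows", "kwargs": {"deltas": [[[0, 0, 0], [0, 0, -0.16], 0], [[0, 0, 0], [0, 0, -0.16], 0], [[0, 0, 0], [0, 0, -0.16], 0], [[0, 0, 0], [0, 0, 0], 0]], "force": 40}}

```text
time: 0.6
tool_pos: [203.1, 562.6, 227.8]
tcp_rot: [-179.7, -0.2, -171.6]
ft_force: [-0.4, 0.4, 0.1]
finger_gap: 85.6
```

>>> {"fn": "play_rows", "kwargs": {"deltas": [[[-0.026, -0.04, 0], [0, 0, 0], 0], [[-0.026, -0.04, 0], [0, 0, 0], 0], [[-0.026, -0.04, 0], [0, 0, 0], 0], [[-0.026, -0.04, 0], [0, 0, 0], 0], [[-0.026, -0.04, 0], [0, 0, 0], 0], [[-0.026, -0.04, 0], [0, 0, 0], 0], [[-0.026, -0.04, 0], [0, 0, 0], 0], [[-0.024, -0.04, 0], [0, 0, 0], 0]]}}

```text
time: 1.6
tool_pos: [453.5, 265.5, 226.7]
tcp_rot: [-179.6, -0.3, -173.3]
ft_force: [0.7, -0.4, 0.7]
finger_gap: 85.4
```

```bash
cat >> h.py <<'E'
def look(name=None,z=96,key="green"):
    "settled wrist view: candidates at height z and the tool-frame step to each, mm"
    s=r.sense(); im=eyes.snapshot("wrist").copy(); c=wristcal(s)
    if name: cv2.imwrite(name,im[:,:,::-1])
    print("tcp",s["tool_pos"].round(1),s["tcp_rot"].round(1),"gap",round(float(s["finger_gap"]),1))
    R=Ro.from_euler("xyz",s["tcp_rot"],degrees=True).as_matrix()
    for uv,a,wh in blobs(masks(im)[key],30):
        p=onz(*ray(c,uv),z); print(uv.round(0),a,"world",p[:2].round(1),"tool step",(R.T@(p-s["tool_pos"]))[:2].round(1))
E
python3 -c "
from h import *
look('pics/w1.png')"
```

```text
tcp [453.5 265.5 226.7] [-179.6   -0.3 -173.3] gap 85.4
[295. 200.] 237 world [453.2 274.9] tool step [-1.4 10.2]
[115. 278.] 127 world [553.2 110.9] tool step [ -81.7 -164.2]
[249. 278.] 163 world [536.4 241.2] tool step [-80.1 -32.9]
[233. 343.] 128 world [616.5 231.6] tool step [-158.5  -51.8]
```

View pics/w1.png

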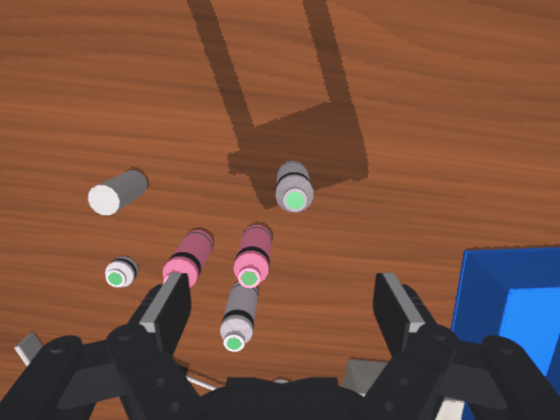

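The wrist view shows silver A at (295,200), clear of the pinks at (183,270) and (249,278), and agrees with the fixed cameras to 1 mm. I'll descend in two stages.

>>> {"fn": "play_rows", "kwargs": {"deltas": [[[-0.001, 0.01, 0.03], [0, 0, 0], 0], [[0, 0, 0.035], [0, 0, 0], 0], [[0, 0, 0.035], [0, 0, 0], 0], [[0, 0, 0], [0, 0, 0], 0]]}}

```text
time: 2.15
tool_pos: [457.6, 268.5, 124.4]
tcp_rot: [-179.5, -0.1, -174.7]
ft_force: [0.1, 0.7, 0.4]
finger_gap: 85.4
```

```bash
python3 -c "
from h import *
look()"
```

```text
tcp [457.6 268.5 124.4] [-1.795e+02 -1.000e-01 -1.747e+02] gap 85.4
[296. 245.] 534 world [453.2 275. ] tool step [3.6 7.1]
[ 62. 333.] 128 world [532.6 127.5] tool step [ -61.8 -147.1]
[232. 353.] 317 world [536.5 241.2] tool step [-76.2 -34.2]
```

>>> {"fn": "play_rows", "kwargs": {"deltas": [[[0.004, 0.007, 0], [-0.008, 0, -0.03], 0], [[0, 0, 0], [0, 0, 0], 0], [[0, 0, 0], [0, 0, 0], 0]]}}

```text
time: 2.58
tool_pos: [456.4, 278.0, 131.7]
tcp_rot: [179.8, 0.4, -172.9]
ft_force: [-0.7, 0.0, -0.1]
finger_gap: 85.4
```

```bash
python3 -c "
from h import *
look()"
```

```text
tcp [456.4 278.  131.7] [ 179.8    0.4 -172.9] gap 85.4
[279. 239.] 500 world [453.3 275. ] tool step [ 3.7 -2.7]
[ 51. 324.] 204 world [535.6 128. ] tool step [ -59.9 -158.7]
[216. 343.] 306 world [536.6 241.1] tool step [-74.8 -46.6]
```

>>> {"fn": "play_rows", "kwargs": {"deltas": [[[0.004, -0.003, 0], [0, 0, 0], 0], [[0, 0, 0], [0, 0, 0], 0]]}}

```text
time: 2.88
tool_pos: [452.9, 274.4, 132.3]
tcp_rot: [179.8, 0.5, -172.9]
ft_force: [-0.1, -0.1, 0.6]
finger_gap: 85.4
```

>>> {"fn": "play_rows", "kwargs": {"deltas": [[[0, 0, 0], [0, 0, 0], 0]]}}

```text
time: 3.0
tool_pos: [452.8, 274.2, 132.3]
tcp_rot: [179.8, 0.5, -172.9]
ft_force: [0.3, 0.0, -0.4]
finger_gap: 85.3
```

>>> {"fn": "play_rows", "kwargs": {"deltas": [[[0, 0, 0], [0, 0, 0], 0]]}}

```text
time: 3.12
tool_pos: [452.8, 274.1, 132.2]
tcp_rot: [179.8, 0.5, -172.9]
ft_force: [-0.1, 0.1, -0.2]
finger_gap: 85.2
```

>>> {"fn": "play_rows", "kwargs": {"deltas": [[[-0.001, 0.001, 0.012], [0, -0.008, 0], 0], [[0, 0, 0.014], [0, 0, 0], 0], [[0, 0, 0.014], [0, 0, 0], 0], [[0, 0, 0.014], [0, 0, 0], 0], [[0, 0, 0.014], [0, 0, 0], 0], [[0, 0, 0.012], [0, 0, 0], 0], [[0, 0, 0], [0, 0, 0], 0], [[0, 0, 0], [0, 0, 0], 0]]}}

```text
time: 4.12
tool_pos: [453.7, 275.1, 44.4]
tcp_rot: [179.9, 0.8, -172.9]
ft_force: [0.1, 0.6, 0.7]
finger_gap: 85.2
```

>>> {"fn": "play_rows", "kwargs": {"deltas": [[[0, 0, 0.005], [0, 0.012, 0], 0], [[0, 0, 0], [0, 0, 0], 0], [[0, 0, 0], [0, 0, 0], 0.3], [[0, 0, 0], [0, 0, 0], 0.4], [[0, 0, 0], [0, 0, 0], 0.5], [[0, 0, 0], [0, 0, 0], 0.6], [[0, 0, 0], [0, 0, 0], 0.8], [[0, 0, 0], [0, 0, 0], 0.8]], "force": 40}}

```text
time: 5.12
tool_pos: [455.1, 275.8, 41.1]
tcp_rot: [179.8, 0.2, -172.9]
ft_force: [-0.4, -0.0, 0.0]
finger_gap: 35.2
```

>>> {"fn": "play_rows", "kwargs": {"deltas": [[[0, 0, 0], [0, 0, 0], 0.8], [[0, 0, 0], [0, 0, 0], 0.8], [[0, 0, 0], [0, 0, 0], 0.8]]}}

```text
time: 5.5
tool_pos: [455.1, 275.8, 41.1]
tcp_rot: [179.8, 0.2, -172.9]
ft_force: [-0.2, 0.4, 0.6]
finger_gap: 34.9
```

Gripped (gap about 35). Lift next.

>>> {"fn": "play_rows", "kwargs": {"deltas": [[[0, 0, -0.01], [0, 0, 0], 0.8], [[0, 0, -0.02], [0, 0, 0], 0.8], [[0, 0, -0.025], [0, 0, 0], 0.8], [[0, 0, -0.025], [0, 0, 0], 0.8], [[0, 0, -0.025], [0, 0, 0], 0.8], [[0, 0, -0.015], [0, 0, 0], 0.8], [[0, 0, 0], [0, 0, 0], 0.8], [[0, 0, 0], [0, 0, 0], 0.8]]}}

```text
time: 6.5
tool_pos: [452.8, 274.4, 164.8]
tcp_rot: [179.9, -0.0, -172.9]
ft_force: [-0.5, -0.0, -2.4]
finger_gap: 34.9
```

>>> {"fn": "play_rows", "kwargs": {"deltas": [[[0.001, -0.015, 0], [0, 0, 0], 0.8], [[0.003, -0.03, 0], [0, 0, 0], 0.8], [[0.004, -0.035, 0], [0, 0, 0], 0.8], [[0.004, -0.035, 0], [0, 0, 0], 0.8], [[0.004, -0.035, 0], [0, 0, 0], 0.8], [[0.004, -0.035, 0], [0, 0, 0], 0.8], [[0.003, -0.03, 0], [0, 0, 0], 0.8], [[0.001, -0.015, 0], [0, 0, 0], 0.8]]}}

```text
time: 7.5
tool_pos: [451.2, 30.4, 156.1]
tcp_rot: [-179.9, -0.8, -172.9]
ft_force: [-0.6, 0.3, -2.6]
finger_gap: 35.0
```

>>> {"fn": "play_rows", "kwargs": {"deltas": [[[0, 0, 0], [0, 0, 0], 0.8], [[0, 0, 0], [0, 0, 0], 0.8]]}}

```text
time: 7.75
tool_pos: [450.6, 29.9, 155.2]
tcp_rot: [-179.9, -0.9, -173.0]
ft_force: [0.5, -0.1, -2.9]
finger_gap: 35.1
```

>>> {"fn": "play_rows", "kwargs": {"deltas": [[[0.001, -0.018, -0.005], [0, -0.015, 0], 0.8], [[0.002, -0.035, -0.003], [0, 0, 0], 0.8], [[0.002, -0.04, -0.003], [0, 0, 0], 0.8], [[0.003, -0.042, -0.002], [0, 0, 0], 0.8], [[0.002, -0.042, -0.002], [0, 0, 0], 0.8], [[0.002, -0.04, -0.002], [0, 0, 0], 0.8], [[0.002, -0.03, 0], [0, 0, 0], 0.8], [[0.001, -0.012, 0], [0, 0, 0], 0.8]]}}

```text
time: 8.75
tool_pos: [471.9, -227.1, 171.8]
tcp_rot: [179.9, 0.0, -172.1]
ft_force: [-0.6, -0.6, -2.0]
finger_gap: 35.3
```

>>> {"fn": "play_rows", "kwargs": {"deltas": [[[0, 0, 0], [0, 0, 0], 0.8], [[0, 0, 0], [0, 0, 0], 0.8]]}}

```text
time: 9.0
tool_pos: [472.3, -225.3, 171.2]
tcp_rot: [179.8, -0.0, -172.1]
ft_force: [-0.3, 0.1, -2.3]
finger_gap: 34.9
```

```bash
python3 -c "
from h import *
look('pics/w2.png',30)"
```

```text
tcp [ 472.3 -225.3  171.2] [ 179.8   -0.  -172.1] gap 34.9
[367. 189.] 282 world [ 455.9 -149.7] tool step [ 5.7 76.7]
[360. 267.] 209 world [ 535.4 -138.8] tool step [-74.5  76.4]
[530. 337.] 137 world [597.8  70.2] tool step [-165.1  274.9]
[281. 355.] 1369 world [ 654.8 -201.2] tool step [-184.1   -1.8]
```

View pics/w2.png

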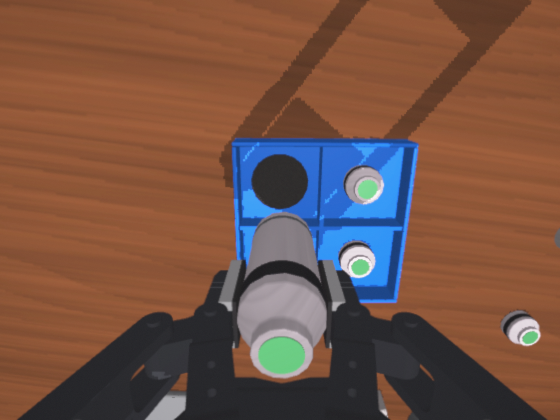

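The wrist view shows the objective gripped upright. The disc of the near cell is at (280,181), the short objectives are at (367,189) and (360,267), and the other empty cell is hidden behind the barrel. Measuring the disc.

```bash
python3 - <<'E'
from h import *
s=r.sense(); c=wristcal(s); im=cv2.imread("pics/w2.png")
m=np.zeros(im.shape[:2],bool); m[148:216,242:318]=im[148:216,242:318].max(2)<60
R=Ro.from_euler("xyz",s["tcp_rot"],degrees=True).as_matrix()
for uv,a,wh in blobs(m,100):
    p=onz(*ray(c,uv),6); print(uv.round(1),a,wh,p.round(1),(R.T@(p-s["tool_pos"])).round(1))
E
```

```text
[279.6 180.9] 2232 [54 53] [ 465.5 -228.7    6. ] [  7.2  -3.1 165.3]
```

>>> {"fn": "play_rows", "kwargs": {"deltas": [[[0.004, -0.002, 0.012], [0, 0, 0], 0.8], [[0.003, -0.001, 0.015], [0, 0, 0], 0.8], [[0, 0, 0.015], [0, 0, 0], 0.8], [[0, 0, 0.015], [0, 0, 0], 0.8], [[0, 0, 0.012], [0, 0, 0], 0.8], [[0, 0, 0], [0, 0, 0], 0.8], [[0, 0, 0], [0, 0, 0], 0.8]]}}

```text
time: 9.93
tool_pos: [464.3, -226.7, 95.7]
tcp_rot: [179.7, -0.1, -171.9]
ft_force: [1.2, -0.6, -2.4]
finger_gap: 35.1
```

>>> {"fn": "play_rows", "kwargs": {"deltas": [[[-0.001, -0.002, 0.006], [0.005, 0, 0], 0.8], [[0, 0, 0.008], [0, 0, 0], 0.8], [[0, 0, 0.008], [0, 0, 0], 0.8], [[0, 0, 0.008], [0, 0, 0], 0.8], [[0, 0, 0.005], [0, 0, 0], 0.8], [[0, 0, 0.002], [0, 0, 0], 0.8], [[0, 0, 0], [0, 0, 0], 0.8]]}}

```text
time: 10.8
tool_pos: [466.3, -229.1, 57.1]
tcp_rot: [-180.0, -0.0, -171.9]
ft_force: [0.2, -0.1, -1.2]
finger_gap: 35.1
```

Nominal contact is at TCP z ≈ 47.

>>> {"fn": "play_rows", "kwargs": {"deltas": [[[0, 0, 0.004], [0, 0, 0], 0.8], [[0, 0, 0.003], [0, 0, 0], 0.8], [[0, 0, 0.001], [0, 0, 0], 0.8], [[0, 0, 0], [0, 0, 0], 0.8]]}}

```text
time: 11.3
tool_pos: [466.7, -229.4, 49.1]
tcp_rot: [-179.9, 0.0, -171.9]
ft_force: [-0.6, 0.2, -1.8]
finger_gap: 35.2
```

>>> {"fn": "play_rows", "kwargs": {"deltas": [[[0, 0, 0.001], [0, 0, 0], 0.8], [[0, 0, 0.001], [0, 0, 0], 0.8], [[0, 0, 0], [0, 0, 0], 0.8]]}}

```text
time: 11.68
tool_pos: [466.9, -229.5, 47.2]
tcp_rot: [-179.9, 0.0, -171.9]
ft_force: [-0.0, 0.0, -2.5]
finger_gap: 35.0
```

>>> {"fn": "play_rows", "kwargs": {"deltas": [[[0, 0, 0.001], [0, 0, 0], 0.8], [[0, 0, 0], [0, 0, 0], 0.8]]}}

```text
time: 11.92
tool_pos: [467.4, -229.7, 47.3]
tcp_rot: [-179.9, 0.1, -171.9]
ft_force: [0.2, 0.6, -2.0]
finger_gap: 35.0
```

>>> {"fn": "play_rows", "kwargs": {"deltas": [[[0, 0, 0.0005], [0, 0, 0], 0.8], [[0, 0, 0], [0, 0, 0], 0.8]]}}

```text
time: 12.18
tool_pos: [467.5, -229.7, 47.1]
tcp_rot: [-179.9, 0.1, -171.9]
ft_force: [-1.3, 0.7, -0.4]
finger_gap: 35.1
```

>>> {"fn": "play_rows", "kwargs": {"deltas": [[[0, 0, 0.001], [0, 0, 0], 0.8], [[0, 0, 0], [0, 0, 0], 0.8]]}}

```text
time: 12.42
tool_pos: [467.9, -229.9, 47.2]
tcp_rot: [-179.9, 0.1, -171.9]
ft_force: [0.3, -0.2, -1.9]
finger_gap: 35.1
```

>>> {"fn": "play_rows", "kwargs": {"deltas": [[[0, 0, 0.001], [0, 0, 0], 0.8], [[0, 0, 0], [0, 0, 0], 0.8]]}}

```text
time: 12.68
tool_pos: [468.3, -229.9, 47.1]
tcp_rot: [-179.8, 0.1, -171.9]
ft_force: [-0.2, -1.1, -1.4]
finger_gap: 35.0
```

>>> {"fn": "play_rows", "kwargs": {"deltas": [[[0, 0, 0.003], [0, 0, 0], 0.8], [[0, 0, 0], [0, 0, 0], 0.8]]}}

```text
time: 12.92
tool_pos: [469.6, -230.3, 47.4]
tcp_rot: [-179.8, 0.2, -171.9]
ft_force: [-0.2, -0.4, -2.2]
finger_gap: 35.0
```

It stops at z ≈ 47.2, which is the expected height, so it is on the disc. Releasing gently.

>>> {"fn": "play_rows", "kwargs": {"deltas": [[[0, 0, 0], [0, 0, 0], 0.56], [[0, 0, 0], [0, 0, 0], 0.52], [[0, 0, 0], [0, 0, 0], 0.48], [[0, 0, 0], [0, 0, 0], 0.4], [[0, 0, 0], [0, 0, 0], 0.3], [[0, 0, 0], [0, 0, 0], 0.15], [[0, 0, 0], [0, 0, 0], 0], [[0, 0, 0], [0, 0, 0], 0]]}}

```text
time: 13.92
tool_pos: [469.3, -230.3, 46.3]
tcp_rot: [-179.8, 0.2, -171.9]
ft_force: [-0.7, -0.3, 1.0]
finger_gap: 85.3
```

>>> {"fn": "play_rows", "kwargs": {"deltas": [[[0, 0, -0.008], [0, 0, 0], 0], [[0, 0, -0.015], [0, 0, 0], 0], [[0, 0, -0.025], [0, 0, 0], 0], [[0, 0, -0.025], [0, 0, 0], 0], [[0, 0, -0.025], [0, 0, 0], 0], [[0, 0, -0.01], [0, 0, 0], 0], [[0, 0, 0], [0, 0, 0], 0], [[0, 0, 0], [0, 0, 0], 0]]}}

```text
time: 14.92
tool_pos: [469.4, -230.3, 162.7]
tcp_rot: [-179.7, 0.4, -171.9]
ft_force: [-0.1, 0.4, -1.0]
finger_gap: 85.2
```

```bash
python3 -c "
from h import *
look('pics/w3.png',102)"
```

```text
tcp [ 469.4 -230.3  162.7] [-179.7    0.4 -171.9] gap 85.2
[376. 195.] 289 world [ 437.3 -174. ] tool step [24.3 60.6]
[282. 226.] 398 world [ 467.5 -231.7] tool step [ 2.6 -0.7]
[368. 274.] 219 world [ 496.  -165.9] tool step [-34.9  60.4]
[540. 346.] 143 world [541.7 -11.9] tool step [-101.8  206.5]
```

View pics/w3.png

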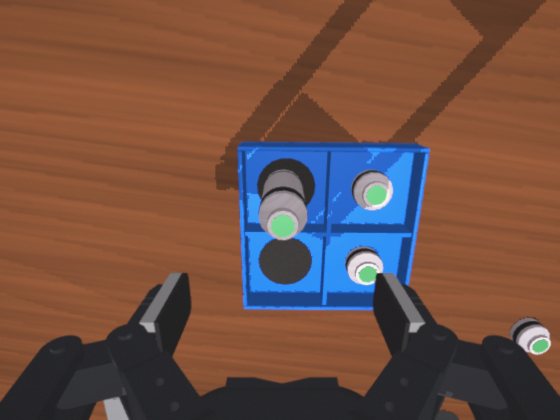

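A stands upright on its disc, with its nose at (282,226). The other empty disc is at (285,260).

```bash
python3 - <<'E'
from h import *
s=r.sense(); c=wristcal(s); im=cv2.imread("pics/w3.png")
m=np.zeros(im.shape[:2],bool); m[236:300,250:320]=im[236:300,250:320].max(2)<60
for uv,a,wh in blobs(m,100): print(uv.round(1),a,wh,onz(*ray(c,uv),6).round(1))
E
```

>>> {"fn": "play_rows", "kwargs": {"deltas": [[[-0.008, 0.015, -0.005], [0, 0, 0], 0], [[-0.016, 0.03, -0.002], [0, 0, 0], 0], [[-0.019, 0.04, -0.002], [0, 0, 0], 0], [[-0.019, 0.04, -0.002], [0, 0, 0], 0], [[-0.019, 0.04, -0.002], [0, 0, 0], 0], [[-0.019, 0.04, -0.002], [0, 0, 0], 0], [[-0.014, 0.025, 0], [0, 0, 0], 0], [[-0.005, 0.01, 0], [0, 0, 0], 0]]}}

```text
time: 15.98
tool_pos: [553.3, 39.4, 173.6]
tcp_rot: [180.0, -0.1, -172.0]
ft_force: [-0.7, 0.4, 0.1]
finger_gap: 85.6
```

>>> {"fn": "play_rows", "kwargs": {"deltas": [[[0, 0, 0], [0, 0, 0], 0]]}}

```text
time: 16.1
tool_pos: [553.0, 40.2, 173.1]
tcp_rot: [180.0, -0.1, -171.9]
ft_force: [-0.0, -0.2, -0.0]
finger_gap: 85.1
```

```bash
python3 - <<'E'
from h import *
s=dict(tool_pos=np.array([469.4,-230.3,162.7]),tcp_rot=np.array([-179.7,.4,-171.9])); c=wristcal(s); im=cv2.imread("pics/w3.png")
print(im[265,285])
m=np.zeros(im.shape[:2],bool); m[236:300,250:320]=im[236:300,250:320].max(2)<85
for uv,a,wh in blobs(m,100): print(uv.round(1),a,wh,onz(*ray(c,uv),6).round(1))
E
```

```text
[62 63 66]
[284.9 260.7] 1811 [51 45] [ 545.2 -218.1    6. ]
```

>>> {"fn": "play_rows", "kwargs": {"deltas": [[[-0.008, 0.015, 0], [0, 0, 0], 0], [[-0.016, 0.03, 0], [0, 0, 0], 0], [[-0.018, 0.036, 0], [0, 0, 0], 0], [[-0.018, 0.036, 0], [0, 0, 0], 0], [[-0.014, 0.028, 0], [0, 0, 0], 0], [[-0.006, 0.012, 0], [0, 0, 0], 0], [[0, 0, 0], [0, 0, 0], 0], [[0, 0, 0], [0, 0, 0], 0]]}}

```text
time: 17.1
tool_pos: [612.8, 207.4, 172.2]
tcp_rot: [-180.0, -0.2, -172.5]
ft_force: [-0.8, 0.4, 0.6]
finger_gap: 85.7
```

```bash
python3 -c "
from h import *
look('pics/w4.png')"
```

```text
tcp [612.8 207.4 172.2] [-180.    -0.2 -172.5] gap 85.7
[350. 119.] 395 world [536.4 241.6] tool step [71.  43.8]
[236. 129.] 301 world [552.3 167.9] tool step [ 64.8 -31.3]
[139. 163.] 277 world [583.  103.5] tool step [ 42.8 -99.1]
[316. 230.] 339 world [616.3 231.7] tool step [-6.9 23.7]
```

Seat 2 is at (545.5,-218) and B at (616.5,232). The blobs at (536,242) and (552,168) are the pinks.

>>> {"fn": "play_rows", "kwargs": {"deltas": [[[-0.003, 0.01, 0.01], [0, 0, 0], 0], [[-0.003, 0.01, 0.015], [0, 0, 0], 0], [[-0.001, 0.004, 0.01], [0, 0, 0], 0], [[0, 0, 0], [0, 0, 0], 0], [[0, 0, 0], [0, 0, 0], 0]]}}

```text
time: 17.77
tool_pos: [615.9, 231.9, 133.5]
tcp_rot: [-179.9, -0.3, -172.6]
ft_force: [-0.2, 0.2, 0.2]
finger_gap: 85.4
```

```bash
python3 -c "
from h import *
look('pics/w5.png')"
```

```text
tcp [615.9 231.9 133.5] [-179.9   -0.3 -172.6] gap 85.4
[184. 123.] 648 world [551.6 169. ] tool step [ 71.6 -54.1]
[ 88. 165.] 367 world [581.3 114.8] tool step [  49.2 -111.7]
[283. 245.] 483 world [616.4 231.7] tool step [-0.6 -0.2]
```

View pics/w5.png

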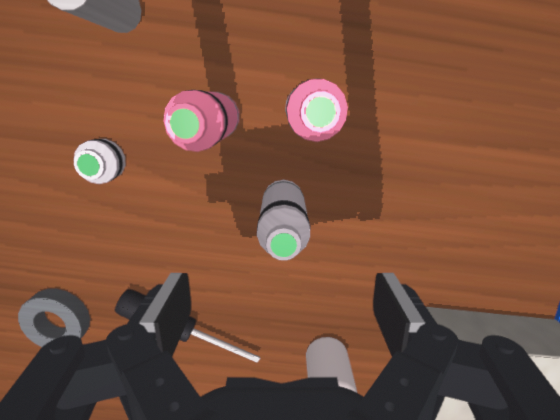

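Silver B at (283,245) is centred between the fingers, with the pinks clear at (193,122) and (318,108). Descending.

>>> {"fn": "play_rows", "kwargs": {"deltas": [[[0, 0, 0.013], [0, 0, 0], 0], [[0, 0, 0.015], [0, 0, 0], 0], [[0, 0, 0.015], [0, 0, 0], 0], [[0, 0, 0.015], [0, 0, 0], 0], [[0, 0, 0.014], [0, 0, 0], 0], [[0, 0, 0.011], [0, 0, 0], 0], [[0, 0, 0.003], [0, 0, 0], 0], [[0, 0, 0], [0, 0, 0], 0]]}}

```text
time: 18.82
tool_pos: [615.0, 231.0, 40.7]
tcp_rot: [-179.9, -0.4, -172.7]
ft_force: [0.8, -0.9, 0.5]
finger_gap: 85.3
```

>>> {"fn": "play_rows", "kwargs": {"deltas": [[[-0.001, 0.001, 0], [0, -0.006, 0], 0], [[0, 0, 0], [0, 0, 0], 0.3], [[0, 0, 0], [0, 0, 0], 0.4], [[0, 0, 0], [0, 0, 0], 0.5], [[0, 0, 0], [0, 0, 0], 0.6], [[0, 0, 0], [0, 0, 0], 0.8], [[0, 0, 0], [0, 0, 0], 0.8], [[0, 0, 0], [0, 0, 0], 0.8]]}}

```text
time: 19.82
tool_pos: [617.5, 232.8, 43.2]
tcp_rot: [-180.0, 0.2, -172.7]
ft_force: [-0.5, -0.1, -0.0]
finger_gap: 34.7
```

>>> {"fn": "play_rows", "kwargs": {"deltas": [[[0, 0, 0], [0, 0, 0], 0.8], [[0, 0, 0], [0, 0, 0], 0.8]]}}

```text
time: 20.08
tool_pos: [617.5, 232.8, 43.2]
tcp_rot: [-180.0, 0.2, -172.7]
ft_force: [-0.7, 0.5, 0.4]
finger_gap: 35.1
```

>>> {"fn": "play_rows", "kwargs": {"deltas": [[[0, 0, -0.01], [0, 0, 0], 0.8], [[0, 0, -0.02], [0, 0, 0], 0.8], [[0, 0, -0.025], [0, 0, 0], 0.8], [[0, 0, -0.03], [0, 0, 0], 0.8], [[0, 0, -0.03], [0, 0, 0], 0.8], [[0, 0, -0.015], [0, 0, 0], 0.8], [[0, 0, 0], [0, 0, 0], 0.8], [[0, 0, 0], [0, 0, 0], 0.8]]}}

```text
time: 21.08
tool_pos: [616.7, 232.6, 182.5]
tcp_rot: [-180.0, 0.3, -172.7]
ft_force: [0.5, -1.1, -0.9]
finger_gap: 34.7
```

>>> {"fn": "play_rows", "kwargs": {"deltas": [[[0.004, -0.015, 0], [0, 0, 0], 0.8], [[0.009, -0.03, 0], [0, 0, 0], 0.8], [[0.01, -0.035, 0], [0, 0, 0], 0.8], [[0.01, -0.035, 0], [0, 0, 0], 0.8], [[0.01, -0.035, 0], [0, 0, 0], 0.8], [[0.01, -0.035, 0], [0, 0, 0], 0.8], [[0.007, -0.025, 0], [0, 0, 0], 0.8], [[0.003, -0.01, 0], [0, 0, 0], 0.8]]}}

```text
time: 22.08
tool_pos: [573.1, -6.7, 170.8]
tcp_rot: [-179.9, -0.8, -172.7]
ft_force: [0.3, 0.3, -1.6]
finger_gap: 34.8
```

>>> {"fn": "play_rows", "kwargs": {"deltas": [[[0, 0, 0], [0, 0, 0], 0.8], [[0, 0, 0], [0, 0, 0], 0.8]]}}

```text
time: 22.32
tool_pos: [572.3, -6.7, 169.7]
tcp_rot: [-179.9, -0.9, -172.8]
ft_force: [-0.4, -0.9, -1.9]
finger_gap: 35.0
```

>>> {"fn": "play_rows", "kwargs": {"deltas": [[[0.004, -0.015, -0.005], [0, -0.015, 0], 0.8], [[0.007, -0.028, -0.004], [0, 0, 0], 0.8], [[0.009, -0.034, -0.003], [0, 0, 0], 0.8], [[0.009, -0.034, -0.002], [0, 0, 0], 0.8], [[0.009, -0.034, -0.002], [0, 0, 0], 0.8], [[0.008, -0.03, -0.002], [0, 0, 0], 0.8], [[0.005, -0.02, 0], [0, 0, 0], 0.8], [[0.002, -0.008, 0], [0, 0, 0], 0.8]]}}

```text
time: 23.32
tool_pos: [546.5, -220.5, 191.8]
tcp_rot: [-179.7, 0.4, -172.2]
ft_force: [-0.7, -0.0, -1.8]
finger_gap: 35.0
```

>>> {"fn": "play_rows", "kwargs": {"deltas": [[[0, 0, 0], [0, 0, 0], 0.8], [[0, 0, 0], [0, 0, 0], 0.8]]}}

```text
time: 23.58
tool_pos: [546.7, -219.6, 191.6]
tcp_rot: [-179.8, 0.4, -172.2]
ft_force: [0.3, 0.3, -1.7]
finger_gap: 35.2
```

>>> {"fn": "play_rows", "kwargs": {"deltas": [[[0, 0.001, 0.012], [-0.003, 0.006, 0], 0.8], [[0, 0.001, 0.016], [0, 0, 0], 0.8], [[0, 0, 0.018], [0, 0, 0], 0.8], [[0, 0, 0.018], [0, 0, 0], 0.8], [[0, 0, 0.016], [0, 0, 0], 0.8], [[0, 0, 0.012], [0, 0, 0], 0.8], [[0, 0, 0], [0, 0, 0], 0.8], [[0, 0, 0], [0, 0, 0], 0.8]]}}

```text
time: 24.58
tool_pos: [545.5, -214.6, 90.5]
tcp_rot: [179.9, -0.2, -172.0]
ft_force: [0.2, -0.5, -1.7]
finger_gap: 35.0
```

>>> {"fn": "play_rows", "kwargs": {"deltas": [[[0, -0.003, 0.004], [0, 0, 0], 0.8], [[0, 0, 0.006], [0, 0, 0], 0.8], [[0, 0, 0.006], [0, 0, 0], 0.8], [[0, 0, 0.006], [0, 0, 0], 0.8], [[0, 0, 0.005], [0, 0, 0], 0.8], [[0, 0, 0.003], [0, 0, 0], 0.8], [[0, 0, 0], [0, 0, 0], 0.8], [[0, 0, 0], [0, 0, 0], 0.8]]}}

```text
time: 25.58
tool_pos: [547.0, -218.4, 60.1]
tcp_rot: [180.0, -0.0, -172.0]
ft_force: [0.4, -0.5, -1.7]
finger_gap: 34.8
```

>>> {"fn": "play_rows", "kwargs": {"deltas": [[[0, 0, 0.004], [0, 0, 0], 0.8], [[0, 0, 0.003], [0, 0, 0], 0.8], [[0, 0, 0.001], [0, 0, 0], 0.8], [[0, 0, 0], [0, 0, 0], 0.8]]}}

```text
time: 26.08
tool_pos: [547.2, -218.5, 51.9]
tcp_rot: [180.0, 0.0, -172.0]
ft_force: [0.2, -0.1, -1.0]
finger_gap: 34.4
```

>>> {"fn": "play_rows", "kwargs": {"deltas": [[[0, 0, 0.001], [0, 0, 0], 0.8], [[0, 0, 0.001], [0, 0, 0], 0.8], [[0, 0, 0], [0, 0, 0], 0.8]]}}

```text
time: 26.45
tool_pos: [547.3, -218.5, 49.9]
tcp_rot: [180.0, 0.0, -172.0]
ft_force: [-0.4, 0.2, -1.6]
finger_gap: 34.9
```

>>> {"fn": "play_rows", "kwargs": {"deltas": [[[0, 0, 0.001], [0, 0, 0], 0.8], [[0, 0, 0], [0, 0, 0], 0.8]]}}

```text
time: 26.7
tool_pos: [547.6, -218.6, 49.2]
tcp_rot: [-180.0, 0.1, -172.0]
ft_force: [-0.4, 1.1, -1.6]
finger_gap: 35.0
```

>>> {"fn": "play_rows", "kwargs": {"deltas": [[[0, 0, 0.001], [0, 0, 0], 0.8], [[0, 0, 0], [0, 0, 0], 0.8]]}}

```text
time: 26.95
tool_pos: [548.0, -218.7, 49.3]
tcp_rot: [-180.0, 0.1, -172.0]
ft_force: [0.0, 0.1, -2.9]
finger_gap: 34.7
```

It stops at 49.2–49.3, as expected (43.2 + 6), so it is seated. Releasing and retreating.

>>> {"fn": "play_rows", "kwargs": {"deltas": [[[0, 0, 0], [0, 0, 0], 0.56], [[0, 0, 0], [0, 0, 0], 0.52], [[0, 0, 0], [0, 0, 0], 0.48], [[0, 0, 0], [0, 0, 0], 0.4], [[0, 0, 0], [0, 0, 0], 0.3], [[0, 0, 0], [0, 0, 0], 0.15], [[0, 0, 0], [0, 0, 0], 0], [[0, 0, 0], [0, 0, 0], 0]]}}

```text
time: 27.95
tool_pos: [548.3, -219.0, 49.4]
tcp_rot: [-179.9, 0.1, -172.0]
ft_force: [-0.5, 0.1, 0.2]
finger_gap: 85.6
```

>>> {"fn": "play_rows", "kwargs": {"deltas": [[[0, 0, -0.008], [0, 0, 0], 0], [[0, 0, -0.015], [0, 0, 0], 0], [[0, 0, -0.025], [0, 0, 0], 0], [[0, 0, -0.025], [0, 0, 0], 0], [[0, 0, -0.03], [0, 0, 0], 0], [[0, 0, -0.02], [0, 0, 0], 0], [[0, 0, 0], [0, 0, 0], 0], [[0, 0, 0], [0, 0, 0], 0]]}}

```text
time: 28.95
tool_pos: [549.0, -219.4, 183.3]
tcp_rot: [-179.8, 0.4, -172.0]
ft_force: [-0.1, 0.1, -0.0]
finger_gap: 85.1
```

```bash
python3 -c "
from h import *
look('pics/w6.png',102)
a=eyes.snapshot('scene')[150:275,120:430,::-1]; cv2.imwrite('pics/s6.png',np.vstack([cv2.resize(a,(620,250)),cv2.resize(cv2.imread('pics/w6.png')[:,:],(620,345))]))"
```

```text
tcp [ 549.  -219.4  183.3] [-179.8    0.4 -172. ] gap 85.1
[283. 100.] 435 world [ 467.1 -231.6] tool step [83.4 -0.4]
[378.  99.] 316 world [ 457.8 -169.5] tool step [84.  62.3]
[370. 188.] 263 world [ 517.8 -161.5] tool step [23.5 62. ]
[283. 215.] 337 world [ 546.8 -219.8] tool step [2.9 0.2]
[547. 272.] 166 world [565.8  -3.2] tool step [-46.  212.1]
```

View pics/s6.png

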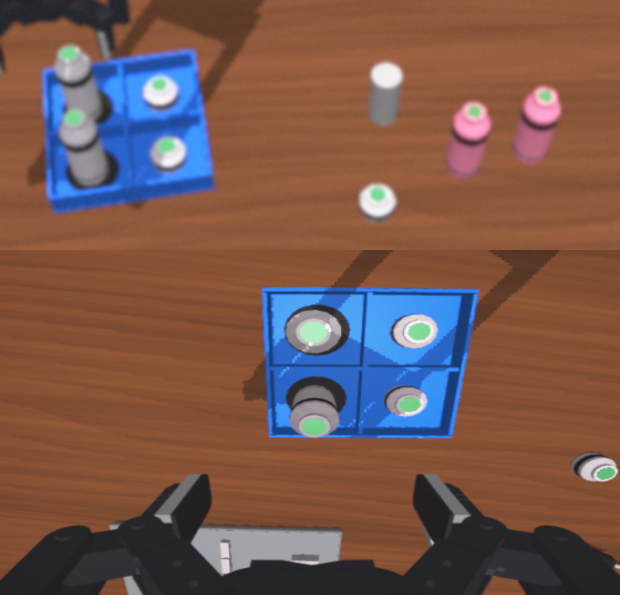

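Both silver objectives stand upright on their discs, and the bystanders have not moved.

```bash
python3 -c "
from bench import r
print(r.hand_in())"
```

```text
the job is handed in; nothing more can be done
None
```

Both silver tall objectives now stand upright, nose up, each on the rubber disc of its own empty cell in the blue tray. I handed the job in at about 29 s of the 64 s limit.

- **Placing:** In the last wrist view the noses are at (467,-232) and (547,-220). The disc centres measured (466,-229) and (545,-218), so each is within about 3 mm of centre.
- **Surroundings:** In the last scene view, the pink look-alikes, the steel cylinder and the short objectives stand where they were. The gripper was open and clear at z = 183 mm.
- **Unclear check:** The wrist force did not clearly show the moment of contact, because it was noisy by 1–2 N. I judged each objective seated when the descent stopped at the expected height.
- **Side creep:** While I pressed to confirm the first one was down, the tool crept about 3 mm sideways. The objective still ended well within its disc.

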